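# Zero the carton counter at the packing bench

### The arm

A 6-joint arm with a two-finger parallel gripper is mounted at the origin on the work surface. World frame = base frame: x ahead of the robot, y to its left, z up, the work surface at z = 0. Lengths are in mm, angles in rad, forces in N, time in s.
With the tool pointing down it reaches from about 400 to 825 mm from the base axis. Payload 7 kg.
Tool frame: the origin (TCP) lies between the finger pads; the fingertips stand 22 mm ahead of it and the grasp point (between the pads) lies 3 mm ahead of it; z points along the fingers, x is the direction in which the jaws open and shut, and the axes are right-handed (so a half turn about z gives the same grasp; the last joint's range is limited). The gripper opens to 85 mm and grips with 20 to 120 N. Pads are 22 mm wide; open, the fingers measure 114 mm over their backs; the gripper's body (76 mm by 85 mm) begins 54 mm behind the grasp point. The pads swing forward as they close: fully open they stand 13 mm farther back than shut.
Start: joints at [1.605, 0.359, 0.012, 0, -1.224, -0.288], TCP at [169.492, 653.351, 253.302] pointing down, gripper open.
Joint ranges: [-3.07, 3.07], [-1.43, 2.12], [-1.02, 1.25], [-3.03, 1.67], [-3.05, -0], [-3.03, 3.03]. Speed limits (rad/s): [2.39, 2.39, 3.01, 3.14, 3.14, 3.14].

### API

Orientations are given as a 3x3 rotation matrix whose columns are the frame's x, y, z axes.
In Python, from bench import read_state, grab_frame, r, spot_in, place_of gives the robot as it stands. The module is installed in compiled form; this text tells all that it offers.
- The arm moves only by the shell command python3 -m jog 'ROWS' [OPENING] [FORCE]. ROWS is JSON, a list of rows, each a list of 6 numbers: the shift along the tool's x, y, z in mm, then the turn, a rotation vector about the tool's x, y, z in degrees. A call has exactly 5 rows; each row shifts and turns the pose as measured when the row begins, along the tool's axes as they then stand; what a row does not reach is not made up. A row lasts 1/10 s, in which the tool goes at most 50 mm and 8.59 degrees, less where a joint would pass 70% of its speed; a pose out of reach is approached as far as the arm can. A call is refused whole if a number of a shift passes 50 or a number of a turn 8.59, either way. A call with a gripper value outside its range is refused whole. OPENING is the closure, from -1 (fully open) to 1 (shut), set as the call begins (- or left out, the last holds). The fingers move at their own pace and stop on an object; FORCE is the grip in N (left out, the last holds). Time passes only in rows, so rows that do not move let the fingers close, or fill a call up. It gives the time, the measured TCP pose, the force and the opening at its end, in the units of the state.
- read_state(): the state, without advancing time (a new reading comes with each control period).
- grab_frame(name): name is "side" or "top" or "wrist"; returns a dict with "frame" (420x560x3 uint8, blue, green, red), "fx", "fy", "cx", "cy" (pixels), "R" (3x3) and "t" (3): a world point X has camera coordinates R X + t. Camera axes: x right, y down, z forward; pixel columns grow to the right and rows downward; lengths in mm; the calibration is good to about 2 mm. A picture is of the moment at which its call begins. There is no depth.
- r.job_done(): hands the job in, once; it reports no verdict.
Trained networks look in the newest picture that a camera, given by its name, has taken for a name from the list of things; names that differ only in an ending like _2 or _b are one class to them, and where a whole thing is asked for, a point or a joint stands for the part that bears it (a point fixed in the world has none). Each returns a list of dicts, best first, with "confidence" (0 to 1); they miss things now and then, are a little off and sometimes report something else, mostly with a low value. They report only what shows in the picture. A call takes as long as a camera call.
- spot_in(camera, target): "rect" ([left, top, width, height] in pixels, round what is visible of it).
- place_of(camera, target): "pixel" ([row, column] in pixels: a listed point, or the origin of a listed thing).
The state is a dict: "time_s": time; "joints": joint angles; "qd": joint speeds; "effort": joint torques, N m; "tool_pos": TCP position; "eef_rot": TCP orientation; "contact_force": force on the tool from outside, world axes, zero at the start; "wrist_torque": the same for the moment, N m; "finger_gap": finger opening in mm.
Only numpy, scipy, OpenCV 4.12 (cv2) and the standard library are available. Lean on these libraries where they do the work, as an engineer would, in place of code of your own. Each camera call takes 0.05 s, during which the arm holds its last target.

### The job

A new pallet starts, so set the carton counter back to its mark: with a fingertip, flick the black star wheel forward (anticlockwise seen from above) tooth by tooth, one click per tooth, until the white line on its face points straight at the white index on the guard, without running past it. Then press the round button beside the wheel all the way down and let it come up again. Nothing is to be picked up: leave the tape roll, the small carton and the blue bin where they are.

Things in the scene. Friction and masses are not known exactly. Their poses are not given: they have to be found in the camera images.
- counter: grey housing 170 x 270 x 45 mm (x, y, z) fixed to the bench; origin under its centre, +z up, its -x side roughly towards the robot. 'Local' directions elsewhere are in its frame, in degrees from its +x, anticlockwise. On its top, 45 mm above the bench: the star wheel, axis at x 0, y -55 mm, and the button at x 0, y +88 mm
- wheel_axis (a point): on the wheel's axis, 68 mm above the bench; x axis along the white line. Black hub of radius 34 mm, heights 50 to 66; six radial teeth 8 mm wide, out to radius 54, heights 50 to 68, one in line with the white line. At rest teeth point to local 180, 120 and 240; gaps between them, centred on local 150 and 210, are open from above and outside, 34 mm wide at radius 40
- wheel (a joint): wheel angle (rad), growing anticlockwise seen from above (teeth on the robot's side then move to local -y); 0 = white line at the index. A spring detent clicks every 60 degrees (1.047 rad); between clicks it springs to the nearer one. Turns both ways without stops. Starts two to four clicks short (-2.09, -3.14 or -4.19). Takes about 1.4 N at a tooth tip to push over
- line_end (a point): outer end of the white line on the wheel face, 33 mm from the axis, 66.5 mm above the bench; the line is 28 mm long and 6 mm wide and runs outwards from the axis
- index_mark (a point): white bar 20 x 6 mm, radial, on top of the guard, local direction 0 from the wheel axis, 53 mm from it, 82 mm above the bench. The dark steel guard covers the teeth on the far side, local -107 to +107: top plate at radius 42 to 64 mm, heights 74 to 80 mm, outer wall at radius 60 to 64 mm down to the housing. The hub's face stays visible
- button (a joint): travel of the button (m): 0 = up, 0.006 = fully down; a spring, 5 N when fully down
- button_top (a point): centre of the top of the round black button cap, 32 mm across, 67 mm above the bench when up; it sits in a steel collar 48 mm across whose top is 57 mm above the bench; pressed straight down
- tape_roll: loose roll of brown packing tape, standing flat, 96 mm across, 48 mm high, to the counter's local +y side; origin at its underside; leave alone
- carton: loose small cardboard carton 80 x 110 x 60 mm to the counter's local -y side; origin under its centre; leave alone
- bin: loose blue stock bin 100 x 160 x 75 mm with bolts, beyond the counter (local +x); origin under its centre; leave alone

How it is judged (in metres and radians):
On the way, in this order (a step that is already met when the one before it is completed fails the run):
1. the wheel rests in the click at which its white line points at the index (value of joint wheel between -0.15 and 0.15 rad), for 0.2 s.
2. the button is then pressed all the way down (value of joint button above 0.005 m), for 0.05 s.
At the end, for the whole second after the job is handed in: the wheel rests with its white line within 0.15 rad of the index (joint near 0, the forward way round), and the button, pressed at least 5 mm after that, is up again (under 1 mm) (all of step 1 and velocity of joint wheel between -0.1 and 0.1 rad/s and value of joint button below 0.001 m); the robot touches nothing.
It fails at once if the wheel runs on past the index towards the next click (beyond 0.6 rad) (value of joint wheel above 0.6 rad).
It fails at once if the wheel is turned backwards beyond every start (below -5 rad) (value of joint wheel below -5 rad).
It fails at once if the button is pressed (3 mm or more) while the wheel is off the index by more than 0.3 rad (value of joint button above 0.003 m and value of joint wheel below -0.3 rad).
It fails at once if the tape roll, the carton or the bin is shifted or lifted by more than 20 mm (distance of any of tape_roll, carton, bin from where it was at the start of the episode above 0.02 m).
It also fails if it takes over 72 s, if anything falls off the work surface, if the arm or the gripper's body presses on something with over 40 N, if the wrist force passes 120 N, or if a joint passes its speed limit or range.

## Working session

There is one attempt and no reset: what is moved stays moved. The work goes in short steps, Python scripts to look and compute and a shell command to move; the robot and the scene stay as the last step left them, time stands still between calls to the robot, and variables do not carry over. Pictures are saved under pics/ and viewed, and the job is handed in when it is done.

```bash
mkdir -p pics
cat > h.py <<'E'
import numpy as np, cv2
from bench import read_state, grab_frame, r, spot_in, place_of
def ray(f,px):
    R=np.array(f["R"]);t=np.array(f["t"]).ravel()
    d=R.T@np.array([(px[1]-f["cx"])/f["fx"],(px[0]-f["cy"])/f["fy"],1]);return -R.T@t,d
def atz(f,px,z):
    c,d=ray(f,px);return c+d*(z-c[2])/d[2]
def proj(f,X):
    p=np.array(f["R"])@np.array(X,float)+np.array(f["t"]).ravel();return np.array([f["cy"]+f["fy"]*p[1]/p[2],f["cx"]+f["fx"]*p[0]/p[2]])
E
python3 - <<'E'
from h import *
s=read_state();print(s["time_s"],s["tool_pos"],s["eef_rot"],s["finger_gap"])
H=dict(wheel_axis=68,line_end=66.5,index_mark=82,button_top=67,counter=0,tape_roll=0,carton=0,bin=0)
for c in("side","top"):
    f=grab_frame(c);cv2.imwrite(f"pics/{c}0.png",f["frame"])
    for n,z in H.items():
        for d in place_of(c,n)[:2]:
            print(c,n,round(d["confidence"],2),np.round(d["pixel"]),np.round(atz(f,d["pixel"],z)))
print(read_state()["time_s"])
E
```

```text
0.0 [169.36646828 652.93087393 252.34740036] [[-2.51193661e-01 -9.67936800e-01 -3.08964515e-04]
 [-9.67935337e-01  2.51193820e-01 -1.68756472e-03]
 [ 1.71106597e-03 -1.24847887e-04 -9.99998528e-01]] 85.44653714323006
side wheel_axis 0.6 [239. 294.] [566.  41.  68.]
side index_mark 0.84 [222. 275.] [623.  32.  82.]
side index_mark 0.18 [235. 306.] [543.  27.  82.]
side button_top 0.59 [276. 250.] [589. 179.  67.]
side counter 0.85 [264. 277.] [588.  76.   0.]
side tape_roll 0.7 [344. 214.] [583. 318.   0.]
side tape_roll 0.23 [267. 274.] [589.  87.   0.]
side carton 0.93 [213. 342.] [ 539. -150.   -0.]
side carton 0.2 [219. 275.] [670. -39.   0.]
side bin 0.63 [240. 212.] [760. 102.   0.]
top wheel_axis 0.82 [233. 289.] [572.  36.  68.]
top wheel_axis 0.2 [222. 227.] [596. 178.  68.]
top line_end 0.61 [238. 302.] [559.   8.  66.]
top index_mark 0.73 [205. 294.] [633.  26.  82.]
top button_top 0.65 [223. 229.] [593. 172.  67.]
top counter 0.6 [232. 269.] [579.  86.   0.]
top tape_roll 0.58 [231. 174.] [580. 318.   0.]
top carton 0.75 [242. 363.] [ 555. -140.    0.]
top bin 0.93 [159. 257.] [759. 116.   0.]
0.9
```

Run:
```python
import cv2
a=cv2.imread("pics/top0.png");cv2.imwrite("pics/top0z.png",cv2.resize(a[170:290,200:340],None,fx=5,fy=5,interpolation=2)[:600,:700])
a=cv2.imread("pics/side0.png");cv2.imwrite("pics/side0z.png",cv2.resize(a[180:320,210:360],None,fx=4,fy=4,interpolation=2))
```

```text
(no output)
```

View pics/top0.png

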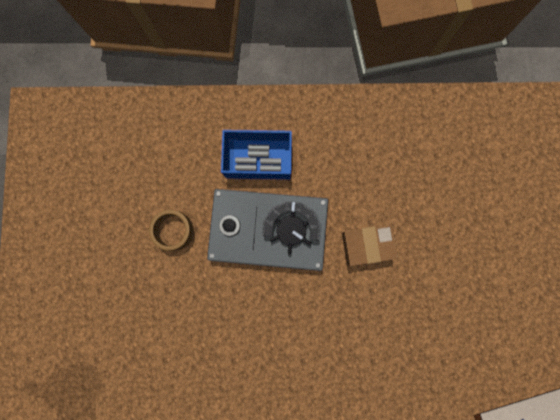

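View pics/top0z.png

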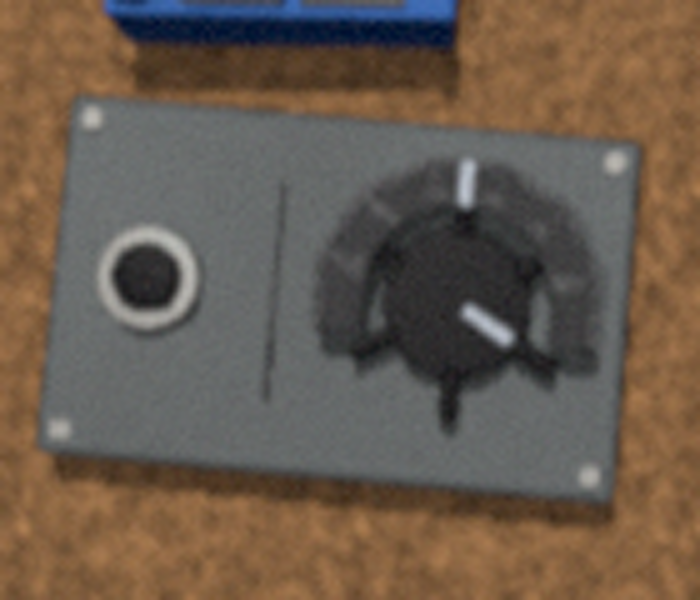

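View pics/side0z.png

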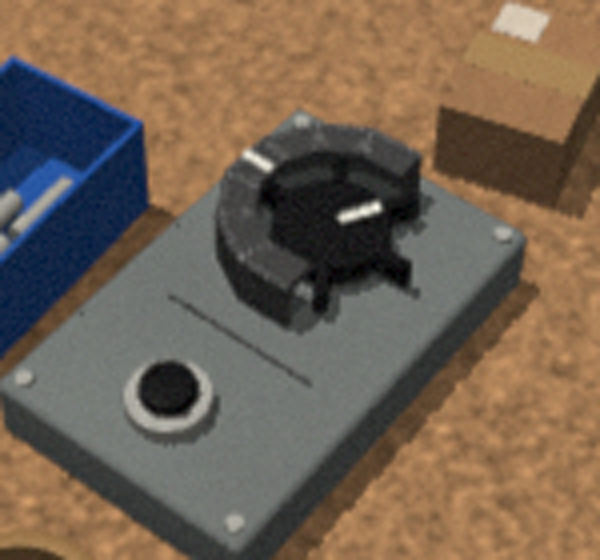

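The top view shows the line end at pixel (row 238, col 302), pointing to local 240. That makes the wheel two clicks short (-2.09). I'll fit the counter's pose next.

```bash
cat > fit.py <<'E'
from h import *
from scipy.optimize import least_squares
def L(p,l): 
    c,s=np.cos(p[2]),np.sin(p[2]);return np.array([p[0]+c*l[0]-s*l[1],p[1]+s*l[0]+c*l[1],l[2]])
def fit(obs,p0=(585,86,-.07)):
    q=least_squares(lambda p:np.concatenate([proj(f,L(p,l))-np.array(px) for f,l,px in obs]),p0,x_scale=[1,1,.01],loss="soft_l1")
    return q.x,q.fun.reshape(-1,2) if len(q.fun)==2*len(obs) else q.fun
E
python3 - <<'E'
from fit import *
f=grab_frame("top");g=grab_frame("side")
def w(im,box,thr):
    r0,r1,c0,c1=box;m=(im["frame"].min(2)[r0:r1,c0:c1].astype(float)-thr).clip(0);y,x=np.mgrid[r0:r1,c0:c1]
    return [(m*y).sum()/m.sum(),(m*x).sum()/m.sum()]
it=w(f,(199,214,288,299),120);bt=w(f,(213,237,217,241),120)
z=lambda a,b:[170+b/5-.4,200+a/5-.4]
cs=[(-85,-135,45),(85,-135,45),(85,135,45),(-85,135,45)]
pc=[z(610,499),z(640,145),z(77,97),z(42,448)]
obs=[(f,(53,-55,82),it),(f,(0,88,57),bt)]+[(f,l,p) for l,p in zip(cs,pc)]
p,res=fit(obs);print("top",np.round(p,3),np.round(res,1).tolist(),it,bt)
zs=lambda a,b:[180+b/4-.4,210+a/4-.4]
ig=w(g,(213,226,268,281),130)
obs2=[(g,(53,-55,82),ig),(g,(0,88,57),zs(169,400)),(g,(-85,-135,45),zs(527,240)),(g,(-85,135,45),zs(238,550))]
p2,res=fit(obs2);print("side",np.round(p2,3),np.round(res,1).tolist(),ig)
p3,res=fit(obs+obs2);print(np.round(p3,3))
for l in [(0,-55,68),(0,88,67),(-52,-27,76),(-52,-77,76)]:print(l,np.round(L(p3,l),1))
a=L(p3,(0,-55,66.5))
print("line deg",[np.degrees(np.arctan2(*(atz(f,z(513,343),66.5)-a)[[1,0]])-p3[2])])
E
```

```text
top [ 5.83584e+02  8.62320e+01 -9.10000e-02] [[-0.0, 0.4], [0.7, -0.4], [1.1, 1.0], [-1.2, 1.1], [-1.7, -0.9], [0.3, -1.8]] [np.float64(205.9147670961348), np.float64(292.8295341922696)] [np.float64(223.72633020344287), np.float64(229.73298122065728)]
side [ 5.80474e+02  8.79150e+01 -8.60000e-02] [[0.5, -0.2], [-1.1, -0.4], [-1.4, 0.8], [1.5, -0.1]] [np.float64(219.62741312741312), np.float64(273.95752895752895)]
[ 5.82274e+02  8.63760e+01 -8.80000e-02]
(0, -55, 68) [577.5  31.6  68. ]
(0, 88, 67) [590. 174.  67.]
(-52, -27, 76) [528.1  64.   76. ]
(-52, -77, 76) [523.7  14.2  76. ]
line deg [np.float64(-120.52296501869533)]
```

```bash
cat > go.py <<'E'
# usage: go.py lx ly z [yawtarget_deg] : deltas in tool frame to a counter-local target
import sys
from fit import *
P=(582.3,86.4,-0.088)
s=read_state();R=np.array(s["eef_rot"]);T=np.array(s["tool_pos"])
l=[float(v) for v in sys.argv[1:4]]
c,sn=np.cos(P[2]),np.sin(P[2]);d=T[:2]-np.array(P[:2])
print("t",round(s["time_s"],2),"local now",np.round([c*d[0]+sn*d[1],-sn*d[0]+c*d[1],T[2]],1),"F",np.round(s["contact_force"],1),"gap",round(s["finger_gap"],1))
from scipy.spatial.transform import Rotation as Ro
x=np.array([-c,-sn,0]);Rt=np.array([x,np.cross([0,0,-1.],x),[0,0,-1]]).T
print("delta tool",np.round(R.T@(L(P,l)-T),1),"turn",np.round(Ro.from_matrix(R.T@Rt).as_rotvec(degrees=True),1),"j6",np.round(s["joints"],2))
E
python3 -m jog '[[20,-34,0,0,0,8],[20,-34,0,0,0,8],[20,-34,0,0,0,8],[20,-34,0,0,0,8],[20,-34,0,0,0,8]]' 1 20; python3 go.py -105 -27 200
```

```text
time_s: 1.5
tool_pos: [263.4, 482.3, 251.0]
eef_rot: [[-0.826, -0.564, 0.001], [-0.564, 0.826, -0.002], [0.0, -0.002, -1.0]]
contact_force: [1.3, 0.9, -0.2]
finger_gap: 12.2
t 1.5 local now [-352.4  366.3  251. ] F [ 1.3  0.9 -0.2] gap 12.2
delta tool [  58.2 -460.9   51.8] turn [-0.1  0.  39.4] j6 [ 1.43  0.16 -0.27  0.   -1.15 -0.83]
```

```bash
python3 -m jog '[[6,-45,0,0,0,8],[-1,-45,0,0,0,8],[-7,-45,0,0,0,8],[-12,-43,0,0,0,8],[-18,-41,0,0,0,7]]'; python3 go.py -105 -27 200
```

```text
time_s: 2.0
tool_pos: [364.0, 271.8, 252.5]
eef_rot: [[-0.994, 0.108, 0.002], [0.108, 0.994, 0.002], [-0.002, 0.002, -1.0]]
contact_force: [0.3, 0.5, -0.3]
finger_gap: 0.1
t 2.0 local now [-233.7  165.5  252.5] F [ 0.3  0.5 -0.3] gap 0.1
delta tool [-132.5 -189.9   52.4] turn [ 0.1  0.1 -1.2] j6 [ 1.08 -0.02 -0.45  0.   -1.13 -1.19]
```

```bash
python3 -m jog '[[-27,-38,10,0,0,0],[-27,-38,10,0,0,0],[-27,-38,10,0,0,0],[-27,-38,10,0,0,0],[-25,-38,10,0,0,-1]]'; python3 -m jog '[[0,0,0,0,0,0],[0,0,0,0,0,0],[0,0,0,0,0,0],[0,0,0,0,0,0],[0,0,0,0,0,0]]'; python3 go.py -105 -27 78
python3 - <<'E'
from h import *
f=grab_frame("wrist");cv2.imwrite("pics/w1.png",f["frame"])
f=grab_frame("side");cv2.imwrite("pics/s1.png",f["frame"])
for c in("wrist",):
  for n,z in dict(wheel_axis=68,line_end=66.5,index_mark=82,button_top=67).items():
    f=grab_frame(c)
    for d in place_of(c,n)[:1]: print(n,round(d["confidence"],2),np.round(d["pixel"]),np.round(atz(f,d["pixel"],z),1))
E
```

```text
time_s: 2.5
tool_pos: [479.2, 60.7, 205.0]
eef_rot: [[-0.996, 0.092, 0.011], [0.092, 0.996, 0.009], [-0.01, 0.01, -1.0]]
contact_force: [0.6, 1.6, -0.7]
finger_gap: -0.1
time_s: 3.0
tool_pos: [479.7, 56.9, 204.2]
eef_rot: [[-0.995, 0.098, 0.01], [0.098, 0.995, 0.008], [-0.009, 0.009, -1.0]]
contact_force: [-0.2, -0.7, 0.9]
finger_gap: -0.4
t 3.0 local now [-99.6 -38.4 204.2] F [-0.2 -0.7  0.9] gap -0.4
delta tool [  6.7  10.2 126.3] turn [ 0.5  0.5 -0.6] j6 [ 0.52  0.07 -0.48 -0.   -1.01 -0.62]
wheel_axis 0.82 [191. 167.] [578.   31.6  68. ]
line_end 0.72 [157. 184.] [557.6   3.4  66.5]
index_mark 0.73 [197.  97.] [631.5  26.9  82. ]
button_top 0.55 [326. 184.] [592.3 174.5  67. ]
```

View pics/w1.png

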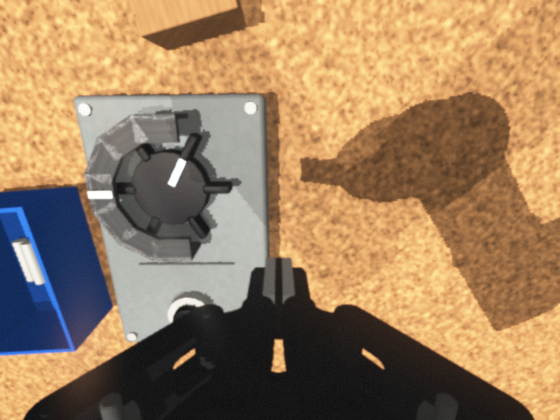

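The wrist picture agrees with the fit: the hub centre at (191,167) gives (578, 31.6), and the white line still points to local 240. Next I'll descend in front of the wheel.

```bash
python3 -m jog '[[2,2,26,0.5,0.5,-0.6],[2,2,26,0,0,0],[1,2,26,0,0,0],[1,2,24,0,0,0],[1,2,20,0,0,0]]'; python3 -m jog '[[0,0,0,0,0,0],[0,0,0,0,0,0],[0,0,0,0,0,0],[0,0,0,0,0,0],[0,0,0,0,0,0]]'; python3 go.py -90 -27 78
python3 - <<'E'
from h import *
f=grab_frame("side");a=f["frame"];cv2.imwrite("pics/s2.png",cv2.resize(a[120:290,230:400],None,fx=3.5,fy=3.5,interpolation=2))
E
```

```text
time_s: 4.0
tool_pos: [477.3, 67.9, 81.8]
eef_rot: [[-0.996, 0.089, 0.008], [0.089, 0.996, 0.003], [-0.008, 0.004, -1.0]]
contact_force: [-0.1, 0.6, 0.0]
finger_gap: 0.1
time_s: 4.5
tool_pos: [477.6, 67.6, 82.5]
eef_rot: [[-0.996, 0.089, 0.007], [0.089, 0.996, 0.003], [-0.007, 0.003, -1.0]]
contact_force: [-0.7, 0.3, 0.6]
finger_gap: 0.2
t 4.5 local now [-102.7  -27.9   82.5] F [-0.7  0.3  0.6] gap 0.2
delta tool [-12.6   0.9   4.5] turn [ 0.2  0.4 -0.1] j6 [ 0.55  0.23 -0.63  0.   -0.7  -0.64]
```

View pics/s2.png

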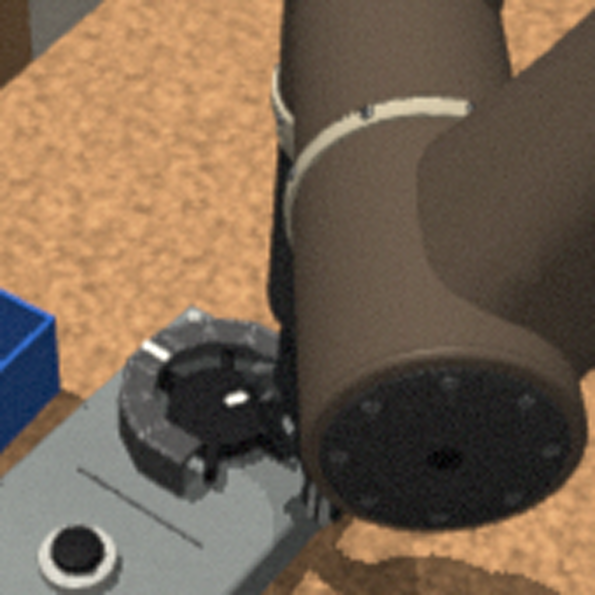

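The arm hides the fingertip in the side view, but the wheel is untouched. I'll drop to z 78 and enter the gap at local 150.

```bash
python3 -m jog '[[-4,0,4,0,0.4,0],[-11,1,1,0,0,0],[-11,0,0,0,0,0],[-11,0,0,0,0,0],[-11,0,0,0,0,0]]'; python3 -m jog '[[0,0,0,0,0,0],[0,0,0,0,0,0],[0,0,0,0,0,0],[0,0,0,0,0,0],[0,0,0,0,0,0]]'; python3 go.py -54 -79 78
python3 - <<'E'
from h import *
f=grab_frame("wrist");cv2.imwrite("pics/w2.png",f["frame"])
E
```

```text
time_s: 5.05
tool_pos: [529.7, 64.5, 78.3]
eef_rot: [[-0.996, 0.088, 0.002], [0.088, 0.996, 0.004], [-0.001, 0.004, -1.0]]
contact_force: [-1.0, -0.0, -0.2]
finger_gap: -0.1
time_s: 5.55
tool_pos: [530.7, 63.8, 77.4]
eef_rot: [[-0.996, 0.09, 0.0], [0.09, 0.996, 0.004], [-0.0, 0.004, -1.0]]
contact_force: [0.7, 0.5, 1.0]
finger_gap: 0.0
t 5.55 local now [-49.4 -27.   77.4] F [0.7 0.5 1. ] gap 0.0
delta tool [  4.5 -52.   -0.8] turn [ 0.2  0.  -0.1] j6 [ 0.48  0.31 -0.51 -0.   -0.74 -0.57]
```

View pics/w2.png

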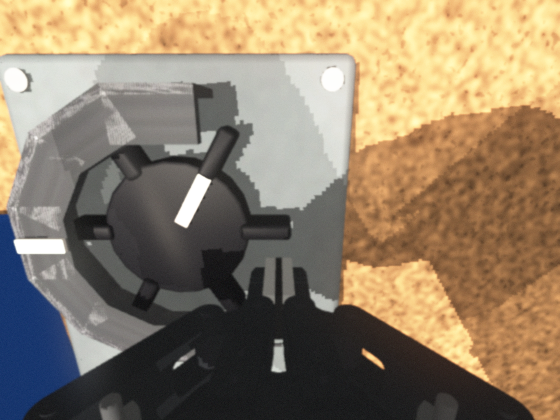

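The fingertip (pixel about (285,280)) is in the gap between the 180 tooth (229,270) and the 120 tooth (295,230). Now I'll push towards local -y.

```bash
python3 -m jog '[[3,-4,0,0,0,0],[2,-5,0,0,0,0],[0,-5,0,0,0,0],[0,-5,0,0,0,0],[0,-5,0,0,0,0]]'; python3 go.py -54 -79 78; python3 -m jog '[[0,-5,0,0,0,0],[0,-5,0,0,0,0],[0,-5,0,0,0,0],[0,-5,0,0,0,0],[0,-2,0,0,0,0]]';python3 go.py -54 -79 78
python3 - <<'E'
from h import *
f=grab_frame("wrist");cv2.imwrite("pics/w3.png",f["frame"])
E
```

```text
time_s: 6.1
tool_pos: [522.8, 39.5, 77.8]
eef_rot: [[-0.996, 0.088, 0.002], [0.088, 0.996, 0.005], [-0.001, 0.005, -1.0]]
contact_force: [1.1, 1.2, -0.1]
finger_gap: -0.0
t 6.1 local now [-55.2 -51.9  77.8] F [ 1.1  1.2 -0.1] gap -0.0
delta tool [ -1.2 -27.1  -0.4] turn [ 0.3  0.1 -0. ] j6 [ 0.45  0.3  -0.54 -0.01 -0.73 -0.53]
time_s: 6.6
tool_pos: [520.6, 14.6, 77.7]
eef_rot: [[-0.996, 0.089, 0.001], [0.089, 0.996, 0.004], [-0.001, 0.004, -1.0]]
contact_force: [-0.2, 0.7, -0.0]
finger_gap: 0.2
t 6.6 local now [-55.2 -76.9  77.7] F [-0.2  0.7 -0. ] gap 0.2
delta tool [-1.2 -2.1 -0.3] turn [ 0.3  0.1 -0.1] j6 [ 0.4   0.29 -0.54 -0.01 -0.73 -0.49]
```

View pics/w3.png

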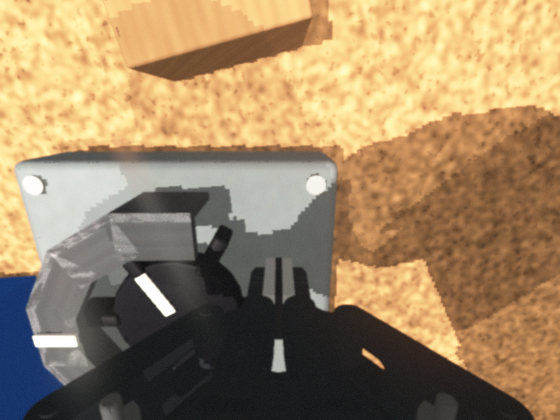

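One click made: the line now points to local 300. I'll retract, go back and repeat.

```bash
python3 -m jog '[[10,0,0,0,0,0],[12,0,0,0,0,0],[12,0,0,0,0,0],[2,15,0,0,0,0],[0,20,0,0,0,0]]'; python3 -m jog '[[0,15,0,0,0,0],[0,0,0,0,0,0],[0,0,0,0,0,0],[0,0,0,0,0,0],[0,0,0,0,0,0]]'; python3 go.py -54 -27 78;  python3 - <<'E'
from h import *
f=grab_frame("wrist");cv2.imwrite("pics/w4.png",f["frame"])
E
```

```text
time_s: 7.15
tool_pos: [481.7, 51.6, 77.3]
eef_rot: [[-0.996, 0.093, -0.001], [0.093, 0.996, 0.004], [0.001, 0.004, -1.0]]
contact_force: [0.7, 0.3, -0.6]
finger_gap: -0.0
time_s: 7.65
tool_pos: [480.7, 68.9, 77.8]
eef_rot: [[-0.996, 0.089, -0.001], [0.089, 0.996, 0.004], [0.001, 0.004, -1.0]]
contact_force: [-0.3, 0.1, 0.1]
finger_gap: 0.2
t 7.65 local now [-99.6 -26.4  77.8] F [-0.3  0.1  0.1] gap 0.2
delta tool [-45.6  -0.6  -0.2] turn [ 0.2 -0.1 -0. ] j6 [ 0.55  0.25 -0.62 -0.01 -0.71 -0.63]
```

View pics/w4.png

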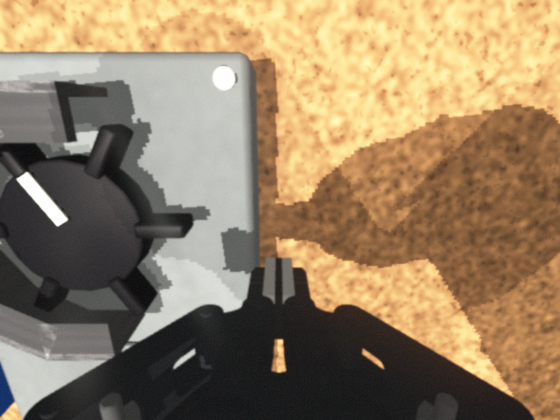

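The wheel rests at -1.05: the line at (200,42) points to local 300 and the teeth are back at 180, 120 and 240. Now the second push.

```bash
python3 -m jog '[[-9,0,0,0,0,0],[-9,0,0,0,0,0],[-9,0,0,0,0,0],[-9,0,0,0,0,0],[-6,0,0,0,0,0]]'; python3 -m jog '[[0,0,0,0,0,0],[0,-4,0,0,0,0],[0,-5,0,0,0,0],[0,-5,0,0,0,0],[0,-5,0,0,0,0]]'; python3 go.py -54 -79 78
```

```text
time_s: 8.2
tool_pos: [526.4, 63.6, 77.6]
eef_rot: [[-0.996, 0.09, -0.001], [0.09, 0.996, 0.004], [0.001, 0.004, -1.0]]
contact_force: [-0.1, -0.5, -0.1]
finger_gap: -0.1
time_s: 8.7
tool_pos: [525.1, 43.6, 77.0]
eef_rot: [[-0.996, 0.09, -0.001], [0.09, 0.996, 0.004], [0.001, 0.004, -1.0]]
contact_force: [0.7, 0.7, -0.5]
finger_gap: -0.1
t 8.7 local now [-53.2 -47.6  77. ] F [ 0.7  0.7 -0.5] gap -0.1
delta tool [  0.7 -31.4  -1.1] turn [ 0.2 -0.1 -0.1] j6 [ 0.45  0.3  -0.53 -0.01 -0.74 -0.54]
```

```bash
python3 -m jog '[[2,-5,0,0,0,0],[0,-5,0,0,0,0],[0,-5,0,0,0,0],[0,-5,0,0,0,0],[0,-5,0,0,0,0]]'; python3 -m jog '[[0,-4,0,0,0,0],[0,0,0,0,0,0],[0,0,0,0,0,0],[0,0,0,0,0,0],[0,0,0,0,0,0]]'; python3 go.py -100 -77 78
python3 - <<'E'
from h import *
f=grab_frame("wrist");cv2.imwrite("pics/w5.png",f["frame"])
E
```

```text
time_s: 9.2
tool_pos: [520.1, 16.5, 77.4]
eef_rot: [[-0.996, 0.09, -0.0], [0.09, 0.996, 0.004], [0.001, 0.004, -1.0]]
contact_force: [0.3, -0.5, -0.4]
finger_gap: -0.0
time_s: 9.7
tool_pos: [519.3, 11.1, 77.2]
eef_rot: [[-0.996, 0.091, -0.001], [0.091, 0.996, 0.004], [0.002, 0.004, -1.0]]
contact_force: [0.5, -0.2, 0.2]
finger_gap: 0.2
t 9.7 local now [-56.1 -80.5  77.2] F [ 0.5 -0.2  0.2] gap 0.2
delta tool [43.9  3.4 -0.7] turn [ 0.2 -0.1 -0.2] j6 [ 0.4   0.29 -0.55 -0.01 -0.73 -0.48]
```

View pics/w5.png

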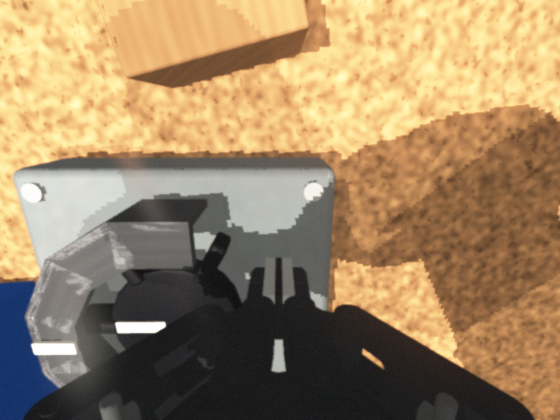

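The line (327,140) now points at the index (348,55). I'll retract, lift, and move over the button.

```bash
python3 -m jog '[[9,0,0,0,0,0],[12,0,0,0,0,0],[12,0,0,0,0,0],[6,0,-15,0,0,0],[0,0,-30,0,0,0]]'; python3 -m jog '[[0,15,-20,0,0,0],[-10,30,-5,0,0,0],[-20,40,0,0,0,0],[-25,40,0,0,0,0],[-25,30,0,0,0,0]]'; python3 go.py 0 88 110
```

```text
time_s: 10.25
tool_pos: [472.5, 13.9, 119.2]
eef_rot: [[-0.996, 0.092, -0.01], [0.092, 0.996, 0.001], [0.01, 0.0, -1.0]]
contact_force: [0.6, 0.3, 0.3]
finger_gap: -0.2
time_s: 10.75
tool_pos: [561.8, 163.2, 151.1]
eef_rot: [[-0.996, 0.094, -0.004], [0.094, 0.996, 0.006], [0.004, 0.005, -1.0]]
contact_force: [-0.1, -0.5, 0.2]
finger_gap: -0.1
t 10.75 local now [-27.1  74.7 151.1] F [-0.1 -0.5  0.2] gap -0.1
delta tool [-27.2  13.3  41. ] turn [ 0.3 -0.3 -0.4] j6 [ 0.61  0.3  -0.32 -0.01 -0.95 -0.7 ]
```

```bash
python3 -m jog '[[-13,6,8,0.3,-0.3,-0.4],[-14,6,8,0,0,0],[0,0,8,0,0,0],[0,0,8,0,0,0],[0,0,8,0,0,0]]'; python3 -m jog '[[0,0,0,0,0,0],[0,0,0,0,0,0],[0,0,0,0,0,0],[0,0,0,0,0,0],[0,0,0,0,0,0]]'; python3 go.py 0 88 92
python3 - <<'E'
from h import *
f=grab_frame("top");a=f["frame"];w=grab_frame("wrist")["frame"]
cv2.imwrite("pics/t6.png",cv2.resize(a[170:290,200:340],None,fx=5,fy=5,interpolation=2));cv2.imwrite("pics/w6.png",w)
E
```

```text
time_s: 11.25
tool_pos: [588.8, 176.2, 108.8]
eef_rot: [[-0.997, 0.082, 0.001], [0.082, 0.997, -0.0], [-0.001, 0.0, -1.0]]
contact_force: [-0.6, -0.3, 0.0]
finger_gap: 0.1
time_s: 11.75
tool_pos: [586.8, 174.6, 108.9]
eef_rot: [[-0.997, 0.083, 0.0], [0.083, 0.997, -0.0], [-0.001, -0.0, -1.0]]
contact_force: [0.4, -0.0, 0.5]
finger_gap: 0.3
t 11.75 local now [ -3.3  88.3 108.9] F [ 0.4 -0.   0.5] gap 0.3
delta tool [-3.3 -0.3 16.9] turn [-0.   0.   0.3] j6 [ 0.61  0.38 -0.31  0.   -0.88 -0.69]
```

View pics/w6.png

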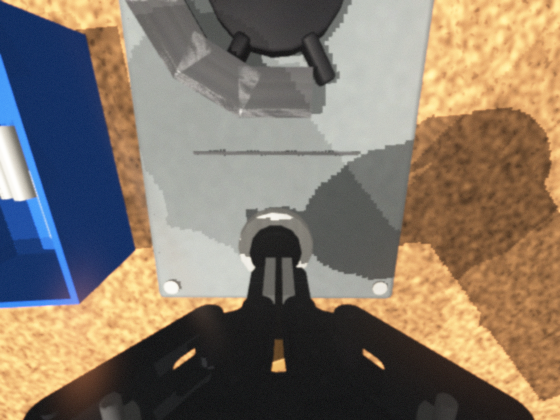

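View pics/t6.png

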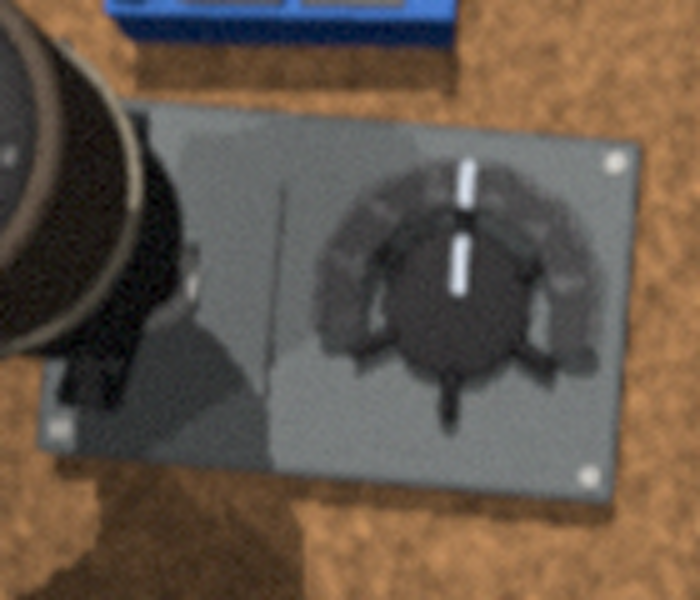

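The wheel is at the index: the white line and the bar are collinear in the top view. Now I'll press the button.

```bash
python3 -m jog '[[-2,0,4,0,0,0],[0,0,5,0,0,0],[0,0,5,0,0,0],[0,0,4,0,0,0],[0,0,3,0,0,0]]'; python3 -m jog '[[0,0,2,0,0,0],[0,0,2,0,0,0],[0,0,0,0,0,0],[0,0,0,0,0,0],[0,0,0,0,0,0]]'; python3 go.py 0 88 82
```

```text
time_s: 12.35
tool_pos: [589.4, 174.7, 86.4]
eef_rot: [[-0.997, 0.083, 0.001], [0.083, 0.997, 0.0], [-0.001, 0.0, -1.0]]
contact_force: [-0.8, 1.4, 2.2]
finger_gap: 0.1
time_s: 12.85
tool_pos: [589.4, 174.7, 84.1]
eef_rot: [[-0.997, 0.082, 0.002], [0.082, 0.997, -0.001], [-0.002, -0.0, -1.0]]
contact_force: [-1.9, -1.2, 4.3]
finger_gap: -0.3
t 12.85 local now [-0.7 88.6 84.1] F [-1.9 -1.2  4.3] gap -0.3
delta tool [-0.7 -0.6  2.1] turn [-0.   0.1  0.3] j6 [ 0.61  0.41 -0.33  0.   -0.82 -0.69]
```

Contact is at 4.3 N, so the button is close to fully down. I'll press a little further until it bottoms out.

```bash
python3 -m jog '[[0,0,2,0,0,0],[0,0,2,0,0,0],[0,0,2,0,0,0],[0,0,0,0,0,0],[0,0,0,0,0,0]]'; python3 go.py 0 88 82
```

```text
time_s: 13.35
tool_pos: [589.4, 174.8, 84.3]
eef_rot: [[-0.997, 0.08, 0.005], [0.08, 0.997, -0.0], [-0.005, -0.0, -1.0]]
contact_force: [-1.4, -0.5, 4.6]
finger_gap: -0.0
t 13.35 local now [-0.7 88.6 84.3] F [-1.4 -0.5  4.6] gap -0.0
delta tool [-0.7 -0.6  2.3] turn [-0.   0.3  0.5] j6 [ 0.61  0.41 -0.33  0.   -0.82 -0.69]
```

```bash
python3 -m jog '[[0,0,3,0,0,0],[0,0,4,0,0,0],[0,0,5,0,0,0],[0,0,5,0,0,0],[0,0,5,0,0,0]]'; python3 go.py 0 88 82
python3 - <<'E'
from h import *
f=grab_frame("side");a=f["frame"];cv2.imwrite("pics/s7.png",cv2.resize(a[180:320,210:360],None,fx=4,fy=4,interpolation=2))
E
```

```text
time_s: 13.85
tool_pos: [589.7, 174.8, 82.4]
eef_rot: [[-0.997, 0.073, 0.012], [0.073, 0.997, -0.001], [-0.012, -0.001, -1.0]]
contact_force: [-18.5, -1.0, 44.0]
finger_gap: 0.2
t 13.85 local now [-0.4 88.7 82.4] F [-18.5  -1.   44. ] gap 0.2
delta tool [-0.4 -0.7  0.4] turn [-0.   0.7  0.9] j6 [ 0.61  0.41 -0.34  0.01 -0.81 -0.69]
```

View pics/s7.png

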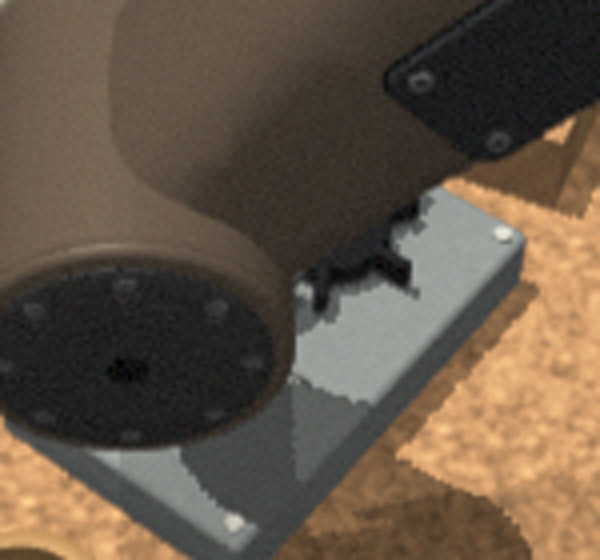

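44 N means the button has bottomed out. Lifting off and backing away now.

```bash
python3 -m jog '[[0,0,-4,0,0,0],[0,0,-8,0,0,0],[0,0,-20,0,0,0],[0,0,-30,0,0,0],[20,0,-40,0,0,0]]'; python3 -m jog '[[40,20,-20,0,0,0],[40,20,0,0,0,0],[40,20,0,0,0,0],[0,0,0,0,0,0],[0,0,0,0,0,0]]'; python3 -m jog '[[0,0,0,0,0,0],[0,0,0,0,0,0],[0,0,0,0,0,0],[0,0,0,0,0,0],[0,0,0,0,0,0]]'
python3 - <<'E'
from h import *
f=grab_frame("top");a=f["frame"];cv2.imwrite("pics/t8.png",cv2.resize(a[140:290,150:400],None,fx=3.2,fy=3.2,interpolation=2))
f=grab_frame("side");a=f["frame"];cv2.imwrite("pics/s8.png",cv2.resize(a[180:320,210:360],None,fx=4,fy=4,interpolation=2))
E
```

```text
time_s: 14.4
tool_pos: [566.8, 175.1, 182.4]
eef_rot: [[-0.997, 0.074, 0.005], [0.074, 0.997, -0.005], [-0.005, -0.005, -1.0]]
contact_force: [0.2, 0.2, 1.7]
finger_gap: 0.0
time_s: 14.9
tool_pos: [449.4, 248.0, 206.6]
eef_rot: [[-0.997, 0.075, 0.012], [0.075, 0.997, 0.001], [-0.012, 0.002, -1.0]]
contact_force: [0.2, -0.1, 0.1]
finger_gap: 0.5
time_s: 15.4
tool_pos: [451.6, 246.4, 205.0]
eef_rot: [[-0.997, 0.079, 0.01], [0.079, 0.997, -0.001], [-0.01, -0.0, -1.0]]
contact_force: [0.5, 1.1, -0.4]
finger_gap: -0.2
```

View pics/t8.png

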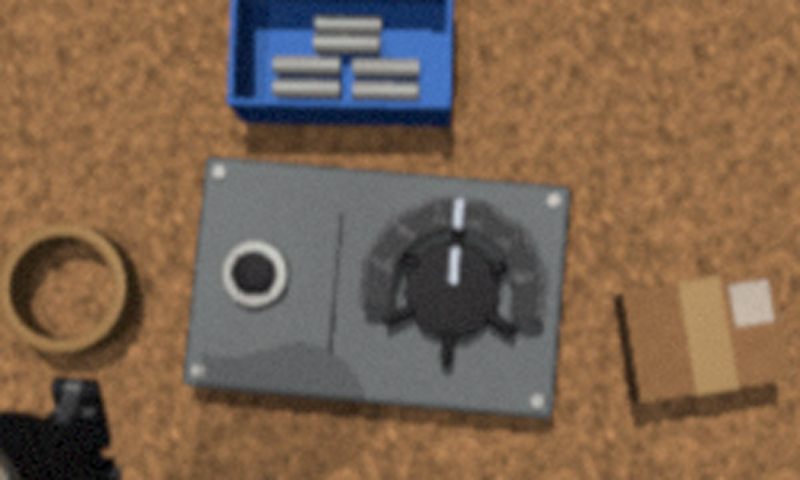

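View pics/s8.png

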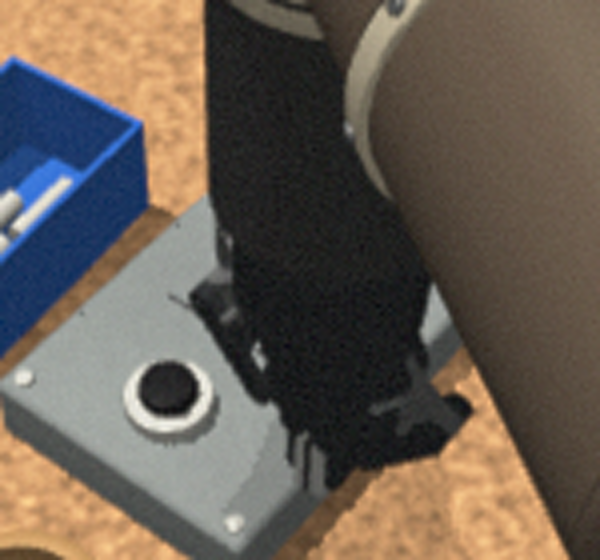

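The white line is aligned with the index. The button is up and looks the same as in the first side view. The tape roll, carton and bin have not moved, and the arm is clear.

```bash
python3 -c "
from bench import r; print(r.job_done())"
```

```text
the job is handed in; nothing more can be done
None
```

The counter is back at its mark and the button has been pressed and released. I handed the job in at about 15.5 s of the 72 s allowed.

- **Wheel:** It started two clicks short (-2.09 rad). I moved it forward with two separate tooth pushes using the closed fingertip. Pictures after each push showed one click, and the last top view shows the white line in line with the index.
- **Button:** My first press stopped at about 4.6 N, which was not clearly all the way down. I pressed on until the force rose to 44 N at the fingertip, so the cap had reached its stop. After release, the button looks the same in the side view as it did at the start.
- **Surroundings:** The tape roll, carton and bin look unmoved in the last top view, which I judged by eye. The arm stands clear, with contact force near zero.

The two cameras' fits of the counter position differed by about 3 mm, and the wrist camera agreed with the combined fit. The hand-in gives no verdict, so these checks are all I have to go on.

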